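Free the red jar pusher and run it back for refilling

TASK

The red jar lane on the drinks table needs refilling. Flip its red-balled ratchet lever right over to the other side so the pawl is out of the teeth, then slide the red pusher all the way back against the black rear stop, leaving the lever flipped over. Leave the blue lane alone.

Things in the scene. Friction and masses are not known exactly. Their poses are not given: they have to be found in the camera images.
- red_lane: Fixed jar lane, grey base 340 x 125 x 12 mm with red parts. Origin on the table, mid-lane; x runs along the lane to the black rear stop (its back), z up. In its frame (mm): base y -50..75, rails at y -38 and 36 (top z 28), steel tooth rack y 51..66 (top z 26), jar 55 tall, 54 across at about x -125. The pusher slides on it.
- red_post (a point): Centre of the free part of the red grip post on the pusher: square, 22 x 22 mm, sides along the lane, free from z 68 to its top at z 102; this point is at z 85, lane y 0, lane x = -65 mm + red_pusher. A red plate 64 mm wide stands 14..20 mm before it (-x), top z 66. Grip it across y, or push it above the plate.
- red_pusher (a joint): Slide of the red pusher, m: 0 = forward, 0.14 = fully back against the rear stop; grows along the lane's +x. Friction 3 N plus 8 N per m/s; stays where left. With the pawl in the teeth it goes forward only (clicking), and backward at most one tooth (18 mm).
- red_pawl (a joint): Pawl lever on the pusher, rad. Pivot along lane x at x = -3 mm + red_pusher, y 24, z 45. Rod 10 mm thick, red ball 24 mm across, its centre 72 mm from the pivot. 0..0.4 = in the teeth; at 0 the ball leans to +y (y 65, z 104). Grows as it swings over to -y: 0.61 = upright (z 117), 1.3 = stop, flipped (y -22, z 101). Falls by its own weight (100 g) to the side it leans; under 1 N moves it.
- blue_lane: The look-alike lane with blue post, plate, lip and ball, beside the red one; same sizes and frame. Not to be touched.

How it is judged:
By the outcome, as a careful person would: the job done as asked, in the order asked, and still so for the second after the job is handed in, with the robot touching nothing.
It also fails if it takes over 42 s, if anything falls off the work surface, if the arm or the gripper's body presses on something with over 40 N, if the wrist force passes 120 N, or if a joint passes its speed limit or range.

ROBOT

A 7-joint arm with a two-finger parallel gripper is mounted at the origin on the work surface. World frame = base frame: x ahead of the robot, y to its left, z up, the work surface at z = 0. Lengths are in m, angles in rad, forces in N, time in s.
With the tool pointing down it reaches from about 0.4 to 0.85 m from the base axis. Payload 10.4 kg.
Tool frame: the origin (TCP) lies at the very end of the fingers, on their centre line; the grasp point (between the pads) lies 19 mm behind it; z points along the fingers, y is the line along which they close (so a half turn about z gives the same grasp; the last joint's range is limited). The gripper opens to 87 mm and grips with 3 to 60 N. Pads are 19 mm wide; open, the fingers measure 117 mm over their backs; the gripper's body (75 mm by 190 mm) begins 51 mm behind the grasp point.
Start: joints at [-1.294, 0.332, -0.065, 1.46, 0.022, 1.35, -0.088], TCP at [0.185, 0.597, 0.223] pointing down, gripper open.
Joint ranges: [-2.6, 2.6], [-0.5, 2.12], [-1.47, 1.34], [0.16, 2.42], [-1.27, 4.41], [0.06, 2.06], [-2.6, 2.6]. Speed limits (rad/s): [2.22, 2.22, 2.79, 2.79, 3.14, 3.14, 3.14].

INTERFACE

Orientations are given as a unit quaternion [x, y, z, w].
In Python, from bench import * gives the robot as it stands.
- The arm moves only by the tool step_arm, never from a script. Its arguments are lists of equal length, an entry for each row: "delta_pos": the shift along the world's x, y, z in units of 25 mm (1.0 is 25 mm), a list of three; "turn": the turn about the world's z in units of 0.12 rad (1.0 is 0.12 rad). In form: {"delta_pos": [[tx, ty, tz], ...], "turn": [turn, ...]}. A call has 1 to 12 rows; each row shifts and turns the commanded pose from where the row before left it; what a row does not reach is not made up. A row lasts 1/10 s, in which the tool goes at most 50 mm and 8.59 degrees, less where a joint would pass 70% of its speed; a pose out of reach is approached as far as the arm can. A call with a number of a shift or a turn outside -1 to 1 is refused whole. A call with a gripper value outside its range is refused whole. "grip" is the closure, from 0 (fully open) to 1 (shut), set as the call begins (left out, the last holds). The fingers move at their own pace and stop on an object; "newtons" is the grip in N (left out, the last holds). Time passes only in rows, so rows that do not move let the fingers close. It gives the time, the measured TCP pose, the force, the opening and the grip force at its end, in the units of the state.
- read_state(): the state, without advancing time (a new reading comes with each control period).
- camera(name): name is "side" or "top" or "wrist"; returns a dict with "image" (420x560x3 uint8, red, green, blue), "z_map" (420x560 float32, m along the optical axis (not along the pixel's ray), 0 where there is no reading), "mtx" (3x3 intrinsics, pixels), "view" (4x4, takes a point from world to camera coordinates). Camera axes: x right, y up, looking along -z (the intrinsics and any distortion apply to the point x, -y, -z); pixel columns grow to the right and rows downward; lengths in m; the calibration is good to about 2 mm. A picture is of the moment at which its call begins.
- close_job(): hands the job in; it is judged then, once.
The state is a dict: "time": time; "joint_positions": joint angles; "joint_vel": joint speeds; "joint_torque": joint torques, N m; "ee_pos": TCP position; "eef_rot": TCP orientation; "ft_force": force on the tool from outside, world axes, zero at the start; "torque": the same for the moment, N m; "width": finger opening in m; "grip_force": force on a finger pad.
Only numpy, scipy, OpenCV 4.12 (cv2) and the standard library are available. Lean on these libraries where they do the work, as an engineer would, in place of code of your own. Each camera call takes 0.05 s, during which the arm holds its last target. There are 200 camera calls.

## Working session

There is one attempt and no reset: what is moved stays moved. The work goes in short steps, Python scripts to look and compute and a tool call to move; the robot and the scene stay as the last step left them, time stands still between calls to the robot, and variables do not carry over. Pictures are saved under pics/ and viewed, at most 10 in all, crops included, and the job is handed in when it is done.

Besides the shell and the picture viewer there is one more tool, called in YAML: its name, and indented under it one key for each argument. step_arm: Moves the arm, as the interface text tells. Shifts and turns lie within -1 to 1; 1 stands for 25 mm of shift or 0.12 rad of turn. Its arguments: {"type":"object","properties":{"delta_pos":{"type":"array"},"turn":{"type":"array"},"grip":{"type":"number"},"newtons":{"type":"number"}},"required":["delta_pos","turn"]}

```bash
mkdir -p pics
cat > h.py <<'E'
from bench import *
import numpy as np, cv2
def snap(n,f=None):
    c=camera(n)
    if f: cv2.imwrite('pics/'+f,cv2.cvtColor(c['image'],cv2.COLOR_RGB2BGR))
    return c
def world(c,u,v,z=None):
    K=c['mtx'];V=c['view']
    r=np.array([(u-K[0,2])/K[0,0],-(v-K[1,2])/K[1,1],-1.])
    R=V[:3,:3].T;o=-R@V[:3,3];d=R@r
    s=(z-o[2])/d[2] if z is not None else c['z_map'][int(v),int(u)]
    return o+s*d
E
python3 - <<'E'
from h import *
for n in('top','side'):
    c=snap(n,n+'1.png')
    im=c['image'].astype(int); m=(im[...,0]>110)&(im[...,1]<70)&(im[...,2]<70)
    k,l,st,ce=cv2.connectedComponentsWithStats(m.astype(np.uint8))
    for i in range(1,k):
        if st[i,4]>25: print(n,st[i],ce[i].round(1),world(c,*ce[i]).round(3))
s=read_state(); print(s['time'],s['ee_pos'],s['eef_rot'])
E
```

```text
top [118 166   9   9  69] [121.8 170.1] [0.593 0.227 0.124]
top [149 203  12  12 138] [154.7 208.6] [0.532 0.181 0.102]
top [144 218  36   4  95] [161.7 219.5] [0.516 0.179 0.066]
top [145 258  28  27 585] [158.4 271.1] [0.427 0.185 0.066]
top [145 289  40   6 206] [164.4 291.9] [0.388 0.181 0.042]
side [138 270  19  17 253] [147.1 277.9] [0.591 0.232 0.122]
side [202 273  38  69 773] [213.8 297.9] [0.526 0.191 0.081]
side [ 265  314   38   38 1113] [283.9 332.3] [0.425 0.189 0.067]
side [297 332  31  50 461] [311.2 355.7] [0.39  0.185 0.039]
0.1 [0.18447529 0.59680633 0.22187751] [ 1.49328531e-01  9.88787450e-01 -6.02100275e-04 -7.60203106e-05]
```

View pics/top1.png

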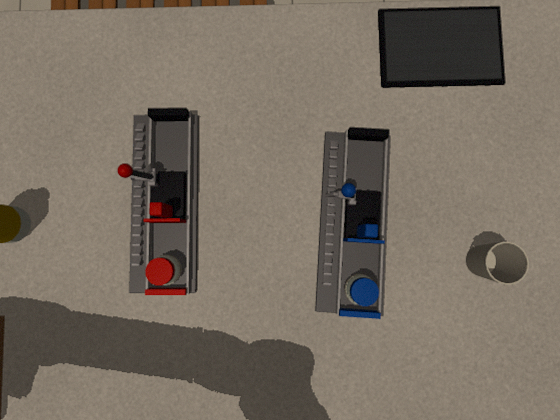

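View pics/side1.png

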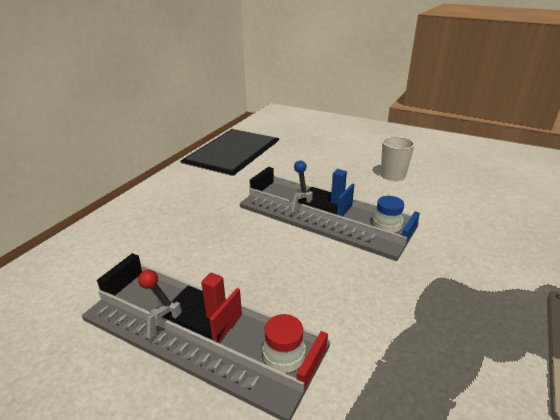

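The top view shows the red lane on the left: ball (122,170), post (155–160,209), jar (158,271), with the black stop at the top, so lane +x is about world +x. The side view confirms the red lever leans to the rack side (+y). Next I'll get the yaw, the post centre, and the height of the yellow object at (5,222).

Run:
```python
from h import *
c=snap('top')
im=c['image'].astype(int)
# world xyz for all pixels
v,u=np.mgrid[:420,:560];K=c['mtx'];V=c['view'];z=c['z_map']
P=np.stack([(u-K[0,2])/K[0,0]*z,-(v-K[1,2])/K[1,1]*z,-z],-1)
W=(P-V[:3,3])@V[:3,:3]
y=W[190:260,0:30]; print('yellow max z',y[...,2].max(), world(c,5,222))
red=(im[...,0]>90)&(im[...,1]<60)&(im[...,2]<60)
s=red&(abs(W[...,2]-.102)<.005)&(u>140)&(v<230); p=W[s]; print('post top',s.sum(),p.min(0),p.max(0),(p.min(0)+p.max(0))/2)
s=red&(v<185)&(W[...,2]>.08); p=W[s]; print('ball',p.mean(0),p[:,2].max())
s=red&(abs(W[...,2]-.055)<.02)&(v>255)&(v<286); p=W[s]; print('jar',p.min(0),p.max(0),(p.min(0)+p.max(0))/2)
# base outline yaw, at z~0.012
s=(u>110)&(u<210)&(v>90)&(v<310)&(W[...,2]>.007)&(W[...,2]<.14)
s=s&~((u<132)&(v>150)&(v<190)&(W[...,2]>.05))
r=cv2.minAreaRect((W[s][:,:2]*1000).astype(np.float32)); print(r)
s=(u>130)&(u<205)&(v>100)&(v<125)&(W[...,2]>.02); print('stop z',W[s][:,2].max())
```

```text
yellow max z 0.7402725508262669 [0.5162853  0.4490665  0.07450537]
post top 145 [0.5226251  0.16958522 0.09930326] [0.54319642 0.18917795 0.10557551] [0.53291076 0.17938158 0.10243939]
ball [0.59331624 0.22618016 0.12240951] 0.12740523155579248
jar [0.40441227 0.16074843 0.06401729] [0.45087274 0.20630188 0.07012074] [0.4276425  0.18352516 0.06706902]
((553.8173217773438, 191.58006286621094), (125.77518463134766, 340.3064270019531), 89.09342956542969)
stop z 0.7402725508262669
```

step_arm:
  delta_pos:
    - [0.9,-0.6,0]
    - [0.9,-0.6,0]
    - [0.9,-0.6,0]
    - [0.9,-0.6,0]
    - [0.9,-0.6,0]
    - [0.9,-0.6,0]
    - [0.9,-0.6,0]
    - [0.9,-0.6,0]
    - [0.9,-0.6,0]
    - [0.9,-0.6,0]
    - [0.9,-0.6,0]
    - [0.9,-0.6,0]
  turn: [0.2,0.2,0.2,0.2,0.2,0.2,0.2,0.2,0.2,0.2,0.2,0.1]
  grip: 1
  newtons: 20

```text
time: 1.35
ee_pos: [0.4553, 0.4163, 0.2223]
eef_rot: [0.011, 1.0, -0.0, -0.0]
ft_force: [-0.4, -0.7, 0.6]
width: 0.0029
grip_force: 0.0
```

step_arm:
  delta_pos:
    - [0.9,-0.8,0]
    - [0.9,-0.8,0]
    - [0.9,-0.8,0]
    - [0.9,-0.8,0]
    - [0.9,-0.9,0]
    - [0.8,-0.8,0]
    - [0.2,0,-0.9]
    - [0,0,-1]
    - [0,0,-1]
    - [0,0,-0.9]
    - [0,0,-0.9]
    - [0,0,0]
  turn: [0,0,0,0,0,0,0,0,0,0,0,0]

```text
time: 2.55
ee_pos: [0.5901, 0.2937, 0.1014]
eef_rot: [0.012, 1.0, -0.002, -0.003]
ft_force: [-0.5, -0.6, 0.0]
width: 0.0008
grip_force: 0.0
```

step_arm:
  delta_pos:
    - [0,-0.4,0]
    - [0,-0.4,0]
    - [0,-0.4,0]
    - [0,-0.3,0]
    - [0,-0.3,0]
    - [0,-0.3,0]
    - [0,-0.3,0]
    - [0,-0.3,0]
    - [0,-0.3,0]
    - [0,-0.3,0]
    - [0,-0.2,0]
    - [0,0,0]
  turn: [0,0,0,0,0,0,0,0,0,0,0,0]

```text
time: 3.75
ee_pos: [0.5922, 0.206, 0.1051]
eef_rot: [0.013, 1.0, -0.0, 0.0]
ft_force: [-0.1, -0.0, -0.3]
width: 0.0006
grip_force: 0.0
```

Run:
```python
from h import *
c=snap('side','side2.png')
cv2.imwrite('pics/side2c.png',cv2.resize(cv2.cvtColor(c['image'],cv2.COLOR_RGB2BGR)[180:420,40:360],None,fx=2,fy=2))
```

```text
(no output)
```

View pics/side2c.png

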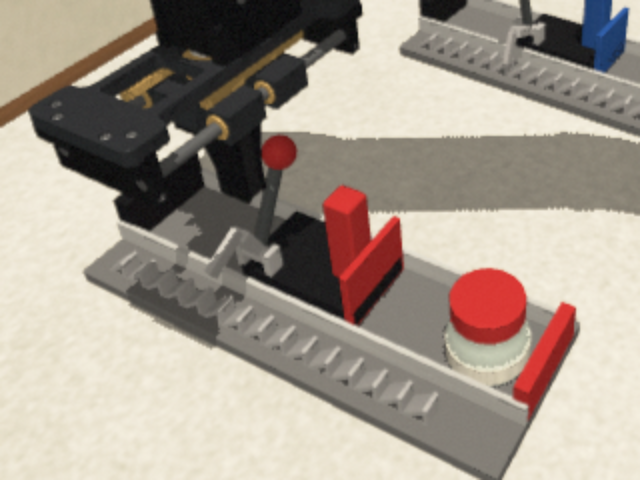

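The pawl now looks lifted off the rack and the ball has gone over, at crop (279,152). I'll measure where it is.

Run:
```python
from h import *
c=snap('side'); im=c['image'].astype(int)
m=((im[...,0]>90)&(im[...,1]<70)&(im[...,2]<70)).astype(np.uint8)
k,l,st,ce=cv2.connectedComponentsWithStats(m)
for i in range(1,k):
    if st[i,4]>25: print(st[i],world(c,*ce[i]).round(3))
```

```text
[176 248  18  16 226] [0.59  0.163 0.108]
[ 202  273   39   69 1471] [0.524 0.184 0.066]
[ 265  315   38   37 1154] [0.426 0.189 0.066]
[297 332  31  58 697] [0.387 0.188 0.038]
```

The ball is at y≈0.16, z≈0.10, so the lever is fully flipped. Next: lift, open, and go to the post.

step_arm:
  delta_pos:
    - [0,0,0.8]
    - [0,0,0.9]
    - [0,0,0.9]
    - [0,0,0.5]
    - [-0.6,-0.3,0]
    - [-0.6,-0.3,0]
    - [-0.6,-0.3,0]
    - [-0.5,-0.2,0]
    - [0,0,0]
  turn: [0,0,0,0,0,0,0,0,0]

```text
time: 4.75
ee_pos: [0.5335, 0.1794, 0.1825]
eef_rot: [0.012, 1.0, 0.0, -0.0]
ft_force: [0.6, -0.3, 0.4]
width: 0.0003
grip_force: 0.0
```

step_arm:
  delta_pos:
    - [0,0,0]
    - [0,0,0]
    - [0,0,0]
    - [0,0,0]
    - [0,0,0]
    - [0,0,0]
    - [0,0,0]
    - [0,0,0]
  turn: [0,0,0,0,0,0,0,0]
  grip: 0

```text
time: 5.55
ee_pos: [0.5346, 0.1796, 0.1826]
eef_rot: [0.012, 1.0, 0.0, 0.0]
ft_force: [-0.3, -0.7, 0.0]
width: 0.0567
grip_force: 0.0
```

step_arm:
  delta_pos:
    - [0,0,-0.3]
    - [0,0,-0.5]
    - [0,0,-0.5]
    - [0,0,-0.5]
    - [0,0,-0.5]
    - [0,0,-0.5]
    - [0,0,-0.5]
    - [0,0,-0.5]
    - [0,0,-0.4]
    - [0,0,0]
  turn: [0,0,0,0,0,0,0,0,0,0]

```text
time: 6.55
ee_pos: [0.5337, 0.1793, 0.0759]
eef_rot: [0.012, 1.0, -0.001, -0.001]
ft_force: [0.2, 0.1, 0.0]
width: 0.0872
grip_force: 0.0
```

step_arm:
  delta_pos:
    - [0,0,0]
    - [0,0,0]
    - [0,0,0]
    - [0,0,0]
    - [0,0,0]
    - [0,0,0]
    - [0,0,0]
    - [0,0,0]
    - [0,0,0]
    - [0,0,0]
    - [0,0,0]
    - [0,0,0]
  turn: [0,0,0,0,0,0,0,0,0,0,0,0]
  grip: 1
  newtons: 20

```text
time: 7.75
ee_pos: [0.5345, 0.1795, 0.0776]
eef_rot: [0.012, 1.0, -0.0, -0.0]
ft_force: [-1.1, -1.1, 1.1]
width: 0.0221
grip_force: 20.0
```

step_arm:
  delta_pos:
    - [0.2,0,0]
    - [0.3,-0.01,0]
    - [0.4,-0.01,0]
    - [0.4,-0.01,0]
    - [0.4,-0.01,0]
    - [0.4,-0.01,0]
    - [0.4,-0.01,0]
    - [0.4,-0.01,0]
    - [0.3,-0.01,0]
    - [0.2,0,0]
    - [0,0,0]
  turn: [0,0,0,0,0,0,0,0,0,0,0]

```text
time: 8.85
ee_pos: [0.6208, 0.1783, 0.0776]
eef_rot: [0.012, 1.0, 0.0, 0.001]
ft_force: [2.6, 5.3, -1.9]
width: 0.0219
grip_force: 20.0
```

step_arm:
  delta_pos:
    - [0.1,0,0]
    - [0.1,0,0]
    - [0.1,0,0]
    - [0.1,0,0]
    - [0,0,0]
  turn: [0,0,0,0,0]

```text
time: 9.35
ee_pos: [0.6295, 0.1781, 0.0776]
eef_rot: [0.012, 1.0, 0.0, 0.0]
ft_force: [-1.5, 4.5, 1.5]
width: 0.0221
grip_force: 20.0
```

step_arm:
  delta_pos:
    - [0.1,0,0]
    - [0.1,0,0]
    - [0.1,0,0]
    - [0,0,0]
  turn: [0,0,0,0]

```text
time: 9.75
ee_pos: [0.6328, 0.1781, 0.0769]
eef_rot: [0.011, 1.0, -0.0, -0.005]
ft_force: [-21.1, 3.1, 12.0]
width: 0.0217
grip_force: 20.0
```

It's at the stop (−21 N). Release it, then lift.

step_arm:
  delta_pos:
    - [0,0,0]
    - [0,0,0]
    - [0,0,0]
    - [0,0,0]
    - [0,0,0]
    - [0,0,0]
    - [0,0,0]
    - [0,0,0]
  turn: [0,0,0,0,0,0,0,0]
  grip: 0

```text
time: 10.55
ee_pos: [0.6371, 0.1776, 0.0776]
eef_rot: [0.012, 1.0, 0.0, -0.0]
ft_force: [0.1, -0.1, 0.4]
width: 0.0778
grip_force: 0.0
```

step_arm:
  delta_pos:
    - [0,0,0.3]
    - [0,0,0.5]
    - [0,0,0.8]
    - [0,0,0.9]
    - [0,0,0.9]
    - [-0.4,0.4,0.9]
    - [-0.8,0.8,0.5]
    - [-0.8,0.8,0]
    - [-0.8,0.8,0]
    - [-0.8,0.8,0]
    - [-0.8,0.8,0]
    - [-0.4,0.4,0]
  turn: [0,0,0,0,0,0,0,0,0,0,0,0]

```text
time: 11.75
ee_pos: [0.5155, 0.3, 0.1989]
eef_rot: [0.01, 1.0, 0.001, 0.0]
ft_force: [-0.3, -0.5, -0.3]
width: 0.0871
grip_force: 0.0
```

Run:
```python
from h import *
ims=[]
for n in('side','top'):
    c=snap(n); im=c['image'].astype(int)
    ims.append(cv2.cvtColor(c['image'],cv2.COLOR_RGB2BGR))
    m=((im[...,0]>90)&(im[...,1]<70)&(im[...,2]<70)).astype(np.uint8)
    k,l,st,ce=cv2.connectedComponentsWithStats(m)
    for i in range(1,k):
        if st[i,4]>25: print(n,st[i],world(c,*ce[i]).round(3))
a=cv2.resize(ims[0][200:420,60:340],None,fx=1.4,fy=1.4);b=cv2.resize(ims[1][90:310,90:370],None,fx=1.4,fy=1.4)
cv2.imwrite('pics/fin.png',np.hstack([a,b]))
```

```text
side [127 231  15  14 132] [0.681 0.162 0.105]
side [ 146  252   42   65 1405] [0.618 0.182 0.066]
side [ 265  315   38   37 1152] [0.425 0.19  0.067]
side [297 332  31  58 694] [0.386 0.19  0.041]
top [ 51   0  13  10 110] [ 1.37   0.781 -0.628]
top [70  0  8  9 47] [ 1.36   0.709 -0.614]
top [ 88   0  13   9 103] [ 1.361  0.636 -0.618]
top [107   0   8   8  36] [ 1.362  0.573 -0.621]
top [126   0  13   8  97] [ 1.358  0.495 -0.615]
top [145   0   8   7  38] [ 1.357  0.431 -0.616]
top [164   0  13   7  90] [ 1.36   0.357 -0.622]
top [179   0  12   6  44] [ 1.361  0.301 -0.625]
top [202   0  13   6  75] [ 1.359  0.217 -0.624]
top [240   0  13   5  61] [ 1.357  0.077 -0.623]
top [163 109  12  13 115] [0.687 0.155 0.111]
top [145 257  28  29 606] [0.427 0.184 0.068]
top [145 289  41   6 240] [0.389 0.18  0.042]
```

View pics/fin.png

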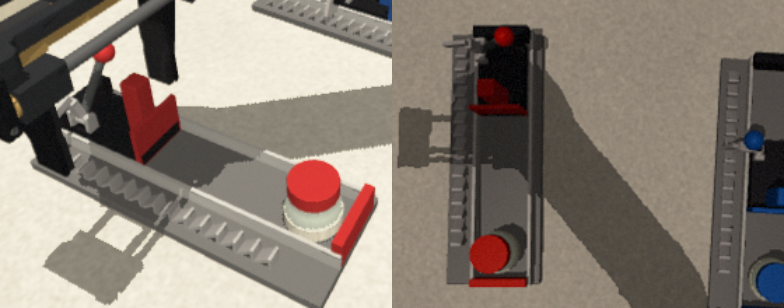

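The pictures show the lever still flipped (ball at y≈0.155), the pusher at the black rear stop, and the blue lane untouched.

```bash
python3 -c "
from bench import *
print(close_job())"
```

```text
the job is handed in; nothing more can be done
None
```

The red lever is flipped right over, the red pusher is fully back against the black rear stop, and the blue lane was not touched; I handed the job in at about 12 s, with the gripper clear of the lane.

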